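# Change the fragrance stone in the lidded pot

## Robot

A 7-joint arm with a two-finger parallel gripper is mounted at the origin on the work surface. World frame = base frame: x ahead of the robot, y to its left, z up, the work surface at z = 0. Lengths are in m, angles in rad, forces in N, time in s.
With the tool pointing down it reaches from about 0.425 to 0.875 m from the base axis. Payload 4.7 kg.
Tool frame: the origin (TCP) lies at the very end of the fingers, on their centre line; the grasp point (between the pads) lies 19 mm behind it; z points along the fingers, y is the direction in which the jaws open and shut (so a half turn about z gives the same grasp; the last joint's range is limited). The gripper opens to 87 mm and grips with 3 to 60 N. Pads are 19 mm wide; open, the fingers measure 117 mm over their backs; the gripper's body (75 mm by 190 mm) begins 51 mm behind the grasp point.
Start: joints at [1.14, 0.321, -0.07, 1.45, 0.023, 1.371, -0.057], TCP at [0.28, -0.587, 0.223] pointing down, gripper open.
Joint ranges: [-2.86, 2.86], [-0.3, 2.09], [-1.38, 1.24], [0.06, 2.45], [-1.56, 4.7], [0.09, 2.05], [-2.69, 2.69]. Speed limits (rad/s): [2.57, 2.57, 3.14, 3.14, 3.14, 3.14, 3.14].

## Interface

Orientations are given as a rotation vector (axis times angle).
In Python, from bench import ctrl gives the robot as it stands. The module is installed in compiled form; this text tells all that it offers.
- The arm moves only by the tool move_arm, never from a script. Its arguments are lists of equal length, an entry for each row: "dp": the shift along the tool's x, y, z in units of 30 mm (1.0 is 30 mm), a list of three; "turn": the turn about the tool's z in units of 5 degrees (1.0 is 5 degrees); "jaw": the opening, from -1 (shut) to 1 (fully open). A call has 1 to 5 rows; each row is the pose to reach, as a shift and turn from the pose commanded when the call began, along the tool's axes at that moment; what a row does not reach only later rows make up. A row lasts 1/10 s, in which the tool goes at most 50 mm and 8.59 degrees, less where a joint would pass 70% of its speed; a pose out of reach is approached as far as the arm can. A call with a gripper value outside its range is refused whole. The fingers move at their own pace and stop on an object; "grip_force" is the grip in N (left out, the last holds). Time passes only in rows, so rows that repeat a pose let the fingers close. It gives the time, the measured TCP pose, the force and the opening at its end, in the units of the state.
- ctrl.get_state(): the state, without advancing time (a new reading comes with each control period).
- ctrl.get_image(name): name is "side" or "top" or "wrist"; returns the picture (480x640x3 uint8, red, green, blue); there is no depth.
- ctrl.camera_info(name): a dict with "intrinsics" (3x3 intrinsics, pixels), "extrinsics" (4x4, takes a point from world to camera coordinates). Camera axes: x right, y up, looking along -z (the intrinsics and any distortion apply to the point x, -y, -z); pixel columns grow to the right and rows downward; lengths in m; the calibration is good to about 2 mm. The wrist camera is an equidistant fisheye: a pixel r from the principal point sees the ray r / f radians off the axis. A picture is of the moment at which its call begins: read the wrist's pose just before it. camera_info takes no time and is no camera call; for the wrist camera it gives the pose at the moment of the call.
- ctrl.close_job(): hands the job in, once; it reports no verdict.
Trained networks look in the newest picture that a camera, given by its name, has taken for a name from the list of things; names that differ only in an ending like _2 or _b are one class to them, and where a whole thing is asked for, a point or a joint stands for the part that bears it (a point fixed in the world has none). Each returns a list of dicts, best first, with "confidence" (0 to 1); they miss things now and then, are a little off and sometimes report something else, mostly with a low value. They report only what shows in the picture. A call takes as long as a camera call. They do not tell look-alikes from the thing itself.
- ctrl.look_for(camera, target): "rect" ([centre column, centre row, width, height] in pixels, round what is visible of it).
- ctrl.masks_of(camera, target): "region" (480x640 bool, what is visible of it) and "rect" ([centre column, centre row, width, height] in pixels, round what is visible of it).
The state is a dict: "time": time; "joint_positions": joint angles; "qd": joint speeds; "joint_torque": joint torques, N m; "position": TCP position; "tool_rot": TCP orientation; "ft_force": force on the tool from outside, world axes, zero at the start; "torque": the same for the moment, N m; "grip_width": opening from 0.0 (shut) to 1.0 (fully open).
Only numpy, scipy, OpenCV 4.12 (cv2) and the standard library are available. Lean on these libraries where they do the work, as an engineer would, in place of code of your own. Each camera call takes 0.05 s, during which the arm holds its last target. There are 200 camera calls.

## Task

Change the fragrance stone in the green lidded pot: put the lid, knob up, on the round cork mat while you work, move the old grey stone from the pot into the terracotta saucer, and lay the new round pink stone flat in the round seat inside the pot, then close the pot properly with its lid again. Set things down without dropping them, and leave the square stone, the potted plant and the brass ornament where they are.

Things in the scene. Friction and masses are not known exactly. Their poses are not given: they have to be found in the camera images.
- pot: Fixed round sage-green ceramic pot, 140 mm across, 62 mm tall, wall 6 mm (inside 128 mm across). Origin: centre of its underside, z up. In its middle a pedestal 60 mm across rises 32 mm above the origin; its top has a round seat (recess) 48 mm across and 8 mm deep. Any yaw is alike.
- pot_seat (a point): Centre of the floor of the round seat in the pot, 24 mm above the pot's underside and 38 mm below the rim. A stone lies here, standing 16 mm proud of the pedestal, its top 14 mm below the rim.
- pot_rim (a point): Centre of the pot's mouth, level with the rim's top, 62 mm above the table.
- lid: Loose round sage-green lid with a light-wood knob, about 330 g; starts on the pot. Origin: centre of its underside, z up to the knob. Over the origin: bevelled flange 114 mm across from 0 to 9 mm, plate 144 mm across to 15 mm, neck 18 mm across to 26 mm, knob 32 mm across to 50 mm. Closed, the plate lies on the rim, the flange inside the mouth (7 mm play all round), origin 9 mm below the rim.
- lid_knob (a point): Middle of the lid's knob, 38 mm above the lid's origin: where to grip it, from any direction.
- mat: Fixed round cork mat for the lid, 170 mm across, 5 mm thick. Origin: centre of its underside, on the table.
- saucer: Fixed round terracotta plant saucer, 128 mm across at the rim and 112 mm at the foot, 12 mm high, wall 4 mm, floor 4 mm thick (a flat inner floor about 104 mm across). Origin: centre of its underside, on the table.
- old_stone: Loose dark-grey round stone disc, 44 mm across, 24 mm thick, lower edge bevelled 3 x 4 mm, about 55 g (varies); starts in the seat inside the closed pot. Origin: centre of its underside, z up.
- new_stone: Loose pale pink round stone disc, same shape and size as the old one (44 mm across, 24 mm thick, lower edge bevelled), lying on the table. Origin: centre of its underside, z up.
- square_stone: Bystander: pale pink square stone, 44 x 44 x 24 mm, loose on the table. Origin: centre of its underside.
- plant: Bystander: loose black plant pot, 84 mm across at the top, 75 mm tall, with striped leaves to about 145 mm height and 80 mm to the sides. Origin: centre of its underside.
- ornament: Bystander: loose brass pear-shaped ornament, 68 mm across, 74 mm tall. Origin: centre of its underside.
There are look-alikes about, which are no part of the job. Leave any purple or red look-alike of the lid alone.

How it is judged:
By the outcome, as a careful person would: the job done as asked, in the order asked, and still so for the second after the job is handed in, with the robot touching nothing.
It also fails if it takes over 72 s, if anything falls off the work surface, if the arm or the gripper's body presses on something with over 40 N, if the wrist force passes 120 N, or if a joint passes its speed limit or range.

## Working session

There is one attempt and no reset: what is moved stays moved. The work goes in short steps, Python scripts to look and compute and a tool call to move; the robot and the scene stay as the last step left them, time stands still between calls to the robot, and variables do not carry over. Pictures are saved under pics/ and viewed, about 8 in all and at most 12, crops included, and the job is handed in when it is done.

Besides the shell and the picture viewer there is one more tool, called after "Request:" in YAML: its name, and indented under it one key for each argument. move_arm: Moves the arm, as the interface text tells. Its arguments: {"type":"object","properties":{"dp":{"type":"array","items":{"type":"array","items":{"type":"number"}}},"turn":{"type":"array","items":{"type":"number"}},"jaw":{"type":"array","items":{"type":"number"}},"grip_force":{"type":"number"}},"required":["dp","turn","jaw"]}

```bash
mkdir -p pics; ls; cat > h.py <<'E'
import numpy as np, cv2
from bench import ctrl
from scipy.spatial.transform import Rotation as R
def ray(cam,u,v,info=None):
    i=info or ctrl.camera_info(cam); K=np.array(i['intrinsics']); E=np.array(i['extrinsics'])
    x=(u-K[0,2])/K[0,0]; y=(v-K[1,2])/K[1,1]
    if cam=='wrist':
        r=np.hypot(x,y); s=np.sin(r)/r if r>1e-9 else 1; d=np.array([x*s,y*s,np.cos(r)])
    else: d=np.array([x,y,1.])
    d=d*[1,-1,-1]; Rm=E[:3,:3]; return -Rm.T@E[:3,3], Rm.T@d
def at(cam,u,v,z,info=None):
    o,d=ray(cam,u,v,info); return o+d*(z-o[2])/d[2]
def proj(cam,p,info=None):
    i=info or ctrl.camera_info(cam); K=np.array(i['intrinsics']); E=np.array(i['extrinsics'])
    c=(E[:3,:3]@p+E[:3,3])*[1,-1,-1]
    if cam=='wrist':
        t=np.arctan2(np.hypot(c[0],c[1]),c[2]); n=np.hypot(c[0],c[1])+1e-12; q=c[:2]/n*t
    else: q=c[:2]/c[2]
    return K[0,0]*q[0]+K[0,2],K[1,1]*q[1]+K[1,2]
def save(im,n): cv2.imwrite('pics/'+n,im[:,:,::-1])
def st():
    s=ctrl.get_state(); Rm=R.from_rotvec(s['tool_rot']).as_matrix()
    return s,np.array(s['position']),Rm
def units(target,Rm,p): return Rm.T@(np.array(target)-p)/0.03
E
python3 - <<'E'
from h import *
s,p,Rm=st(); print(s['time'],p,Rm.round(3),s['grip_width'])
for c in ('top','side','wrist'):
    i=ctrl.camera_info(c); 
    im=ctrl.get_image(c); save(im,c+'0.png'); print(c,np.array(i['intrinsics']).round(1).tolist(),i.keys())
    print(np.array(i['extrinsics']).round(3).tolist())
    if c=='wrist': continue
    for t in ('pot','lid','lid_knob','mat','saucer','new_stone','square_stone','plant','ornament'):
        for d in ctrl.look_for(c,t)[:4]:
            print(c,t,np.round(d['rect'],1),round(d['confidence'],2), at(c,d['rect'][0],d['rect'][1],0.0,i)[:2].round(3))
E
```

```text
pics
0.0 [ 0.27937479 -0.5862812   0.22143488] [[ 0.903  0.43  -0.001]
 [ 0.43  -0.903  0.002]
 [-0.    -0.002 -1.   ]] 0.9992618213144712
top [[479.2, 0.0, 329.7], [0.0, 479.2, 244.4], [0.0, 0.0, 1.0]] dict_keys(['intrinsics', 'extrinsics'])
[[0.021, -1.0, 0.018, -0.123], [0.988, 0.023, 0.152, -0.501], [-0.152, 0.014, 0.988, -1.029], [0.0, 0.0, 0.0, 1.0]]
top pot [222.7 285.2  22.4  14.6] 0.51 [0.41  0.129]
top lid [420.5 270.9  66.4  68.3] 0.93 [ 0.453 -0.323]
top lid [515.4 292.8  65.1  63.6] 0.92 [ 0.407 -0.541]
top lid [434.1 370.8  63.9  67.8] 0.78 [ 0.23  -0.351]
top lid_knob [433.  370.6  63.   67.2] 0.91 [ 0.23  -0.349]
top lid_knob [516.  290.4  61.6  63.3] 0.72 [ 0.413 -0.542]
top lid_knob [422.6 269.8  61.1  65.9] 0.66 [ 0.455 -0.328]
top lid_knob [142.6 270.2  80.7  75.9] 0.27 [0.44  0.312]
top mat [144.3 269.   79.1  75.3] 0.79 [0.443 0.309]
top saucer [286.7 223.1  55.8  52.2] 0.78 [ 0.557 -0.012]
top new_stone [223.1 282.2  22.8  19.8] 0.52 [0.417 0.128]
top square_stone [337.5 274.2  20.4  22.3] 0.69 [ 0.441 -0.132]
top plant [288.8 224.4  57.7  53.2] 0.71 [ 0.554 -0
[... 624 characters left out ...]
7 ]
side lid_knob [376.  203.4  47.2  20.7] 0.79 [ 0.404 -0.563]
side lid_knob [350.1 218.6  49.8  31.5] 0.56 [ 0.462 -0.434]
side mat [271.6 435.8 120.8  86. ] 0.57 [0.445 0.303]
side saucer [269.6 293.9  60.5  34.9] 0.77 [ 0.562 -0.024]
side new_stone [321.7 351.9  20.4  28. ] 0.83 [0.415 0.118]
side square_stone [338.9 270.9  25.8  13.9] 0.95 [ 0.438 -0.153]
side plant [236.2 228.8  44.3  54.7] 0.96 [ 0.749 -0.283]
side ornament [147.8 344.6  42.7  43.9] 0.67 [0.721 0.181]
wrist [[371.6, 0.0, 315.7], [0.0, 371.6, 238.5], [0.0, 0.0, 1.0]] dict_keys(['intrinsics', 'extrinsics'])
[[0.431, -0.903, 0.0, -0.651], [0.873, 0.417, -0.252, 0.03], [0.227, 0.109, 0.968, -0.389], [0.0, 0.0, 0.0, 1.0]]
```

View pics/top0.png

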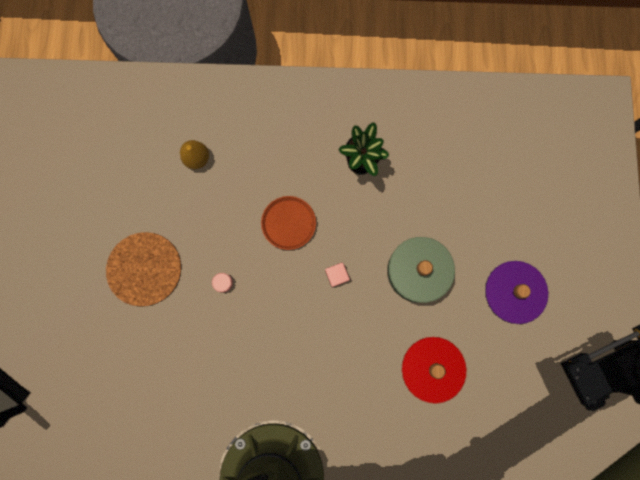

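View pics/side0.png

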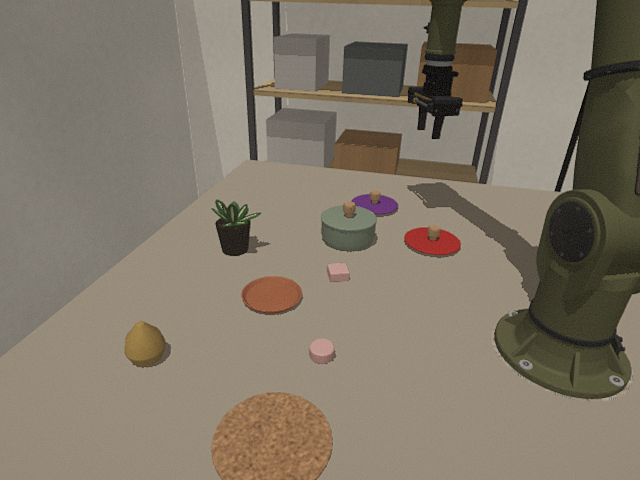

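The top picture shows three lids: green at (421,270), purple at (516,292) and red at (434,370). Only the green one sits raised on a pot, as the side view confirms at (348,225), so it is the one meant. Of the two pink stones, the round one at (222,282) is the new stone and the square one at (338,274) is the bystander. The mat is at (144,269) and the saucer at (288,223).

```bash
python3 - <<'E'
from h import *
zs={'lid':.068,'mat':.005,'saucer':.010,'new_stone':.022,'square_stone':.024,'lid_knob':.098}
cs={}
for c in ('top','side'):
    i=ctrl.camera_info(c); ctrl.get_image(c)
    for t in ('lid','mat','saucer','new_stone'):
        for d in ctrl.masks_of(c,t)[:4]:
            m=d['region'].astype(np.uint8); n,l,s_,ce=cv2.connectedComponentsWithStats(m); k=1+np.argmax(s_[1:,4])
            con=max(cv2.findContours(m,0,2)[0],key=len); 
            if len(con)<6: continue
            e=cv2.fitEllipse(con)
            print(c,t,round(d['confidence'],2),'ell',np.round(e[0],1),np.round(e[1],1),at(c,*e[0],zs[t],i)[:2].round(4))
im=cv2.imread('pics/top0.png')
# green colour & knob segmentation
h=cv2.cvtColor(im,cv2.COLOR_BGR2HSV); i=ctrl.camera_info('top')
g=((h[...,0]>45)&(h[...,0]<90)&(h[...,1]>40)).astype(np.uint8); g[:,:380]=0;g[:,480:]=0;g[:220]=0;g[330:]=0
con=max(cv2.findContours(g,0,2)[0],key=cv2.contourArea);e=cv2.fitEllipse(cv2.convexHull(con));print('green',e,at('top',*e[0],.066,i))
k=((h[...,0]<25)&(h[...,1]>80)).astype(np.uint8); k[:,410:445][:0]
kk=np.zeros_like(k);kk[255:285,410:442]=k[255:285,410:442];con=max(cv2.findContours(kk,0,2)[0],key=cv2.contourArea);e=cv2.minEnclosingCircle(con);print('knob',e,at('top',*e[0],.095,i))
a=cv2.resize(im[210:420,380:560],None,fx=2.6,fy=2.6,interpolation=2);b=cv2.resize(im[230:310,190:360],None,fx=1.8,fy=2,interpolation=2)
o=np.zeros((a.shape[0],a.shape[1]+b.shape[1],3),np.uint8);o[:,:a.shape[1]]=a;o[:b.shape[0],a.shape[1]:]=b;cv2.imwrite('pics/crop1.png',o)
E
```

```text
top lid 0.76 ell [516.1 291.9] [60.5 64.5] [ 0.4051 -0.5147]
top lid 0.66 ell [433.3 369.6] [63.6 66.2] [ 0.2391 -0.3339]
top lid 0.63 ell [421.5 269.4] [64.8 66.6] [ 0.4491 -0.311 ]
top lid 0.62 ell [364.1 150. ] [42.1 49.2] [ 0.7146 -0.1843]
top mat 0.82 ell [142.9 268.9] [72.6 76.1] [0.4426 0.31  ]
top saucer 0.69 ell [193.3 154.1] [28.2 29.4] [0.7149 0.2123]
top saucer 0.59 ell [287.7 222.4] [52.6 54.3] [ 0.557  -0.0145]
top new_stone 0.7 ell [221.5 282.7] [19.6 21.3] [0.4141 0.1272]
side lid 0.96 ell [376.2 201.9] [19.5 44.2] [ 0.3908 -0.4177]
side lid 0.89 ell [432.8 240. ] [28.7 56.1] [ 0.2367 -0.2368]
side lid 0.76 ell [348.5 217. ] [26.8 53. ] [ 0.4466 -0.3024]
side mat 0.91 ell [271.8 445. ] [105.  121.6] [0.4382 0.3206]
side mat 0.15 ell [337.7 271.5] [21.6 23.8] [ 0.4388 -0.1416]
side saucer 0.55 ell [271.3 294.1] [36.1 58.3] [ 0.5538 -0.0111]
side saucer 0.43 ell [144.3 344.2] [39.9 43.6] [0.7198 0.1913]
side new_stone 0.9 ell [322.  350.8] [23.5 24.6] [0.4101 0.1379]Traceback (most recent call last):
  File "<stdin>", line 17, in <module>
cv2.error: OpenCV(4.12.0) /io/opencv/modules/imgproc/src/shapedescr.cpp:361: error: (-201:Incorrect size of input array) There should be at least 5 points to fit the ellipse in function 'fitEllipseNoDirect'
```

```bash
python3 - <<'E'
import cv2,numpy as np
im=cv2.imread('pics/top0.png')
a=cv2.resize(im[210:420,380:560],None,fx=2.6,fy=2.6,interpolation=2);b=cv2.resize(im[230:310,190:360],None,fx=1.8,fy=2,interpolation=2)
o=np.zeros((a.shape[0],a.shape[1]+b.shape[1],3),np.uint8);o[:,:a.shape[1]]=a;o[:b.shape[0],a.shape[1]:]=b;cv2.imwrite('pics/crop1.png',o)
E
```

```text
(no output)
```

View pics/crop1.png

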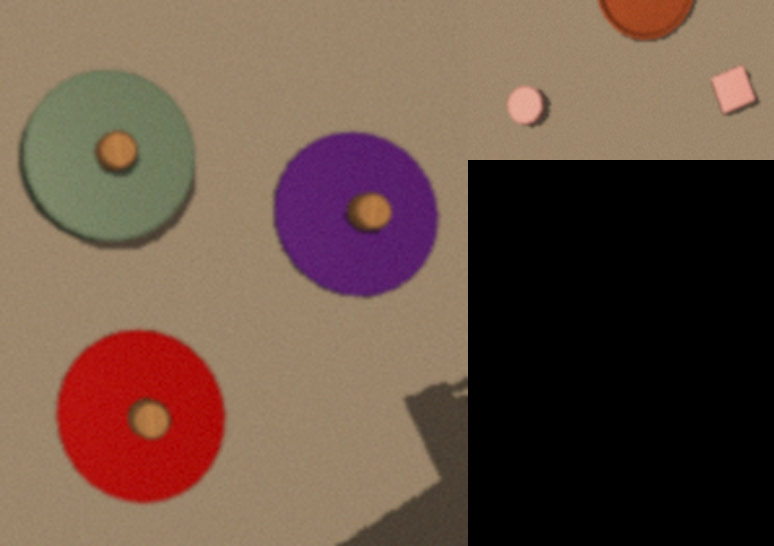

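Request:
move_arm:
  dp:
    - [1.5,-1,-0.2]
    - [3,-1.95,-0.4]
    - [4.5,-2.9,-0.6]
    - [4.5,-2.9,-0.6]
  turn: [0,0,0,0]
  jaw: [1,1,1,1]

```text
time: 1.95
position: [0.3695, -0.4442, 0.2419]
tool_rot: [-3.061, -0.707, -0.006]
ft_force: [0.9, -0.0, 0.1]
grip_width: 1.001
```

Request:
move_arm:
  dp:
    - [1.3,-0.8,-0.2]
    - [2.6,-1.6,-0.4]
    - [3.9,-2.4,-0.4]
    - [4.6,-2.9,-0.4]
    - [4.6,-2.9,-0.4]
  turn: [1.3,2.6,3.9,5.1,5.1]
  jaw: [1,1,1,1,1]

```text
time: 2.45
position: [0.4542, -0.3075, 0.253]
tool_rot: [-3.14, -0.01, -0.003]
ft_force: [0.1, -0.2, -0.4]
grip_width: 1.002
```

```bash
python3 - <<'E'
from h import *
i=ctrl.camera_info('wrist'); s,p,Rm=st(); print(s['time'],p,Rm.round(3),s['grip_width'],s['ft_force'])
im=ctrl.get_image('wrist'); save(im,'w1.png')
for t in ('lid','lid_knob'):
  for d in ctrl.masks_of('wrist',t)[:3]:
    m=d['region'].astype(np.uint8);con=max(cv2.findContours(m,0,2)[0],key=len);e=cv2.fitEllipse(con)
    print(t,round(d['confidence'],2),np.round(d['rect']),np.round(e[0],1),np.round(e[1],1),at('wrist',*e[0],.066,i),at('wrist',*e[0],.095,i))
E
```

```text
2.45 [ 0.45418875 -0.30747981  0.25302094] [[ 1.     0.006  0.002]
 [ 0.006 -1.     0.001]
 [ 0.002 -0.001 -1.   ]] 1.0017614073950352 [ 0.11967539 -0.17764353 -0.41340249]
lid 0.81 [321. 220. 150. 149.] [321.2 218.4] [144.2 147. ] [ 0.45278364 -0.31295379  0.066     ] [ 0.45862865 -0.31250076  0.095     ]
lid 0.77 [500. 243. 100. 112.] [499.6 241.5] [ 91.2 110.9] [ 0.43091843 -0.50248014  0.066     ] [ 0.43858276 -0.48625736  0.095     ]
lid 0.66 [347. 350. 107.  33.] [347.9 350.4] [ 33.6 109.6] [ 0.30726717 -0.34366166  0.066     ] [ 0.32522004 -0.34065354  0.095     ]
lid_knob 0.84 [324. 221. 149. 145.] [321.2 218.5] [142.7 146.4] [ 0.4526478 -0.3129529  0.066    ] [ 0.45850411 -0.31249994  0.095     ]
lid_knob 0.8 [500. 245. 101. 103.] [499.2 241.1] [ 89.  110.7] [ 0.43137463 -0.50186961  0.066     ] [ 0.43900099 -0.48569763  0.095     ]
lid_knob 0.57 [347. 349. 106.  29.] [346.3 350.9] [ 34.8 107.8] [ 0.30659284 -0.34198584  0.066     ] [ 0.32460182 -0.33911716  0.095     ]
```

View pics/w1.png

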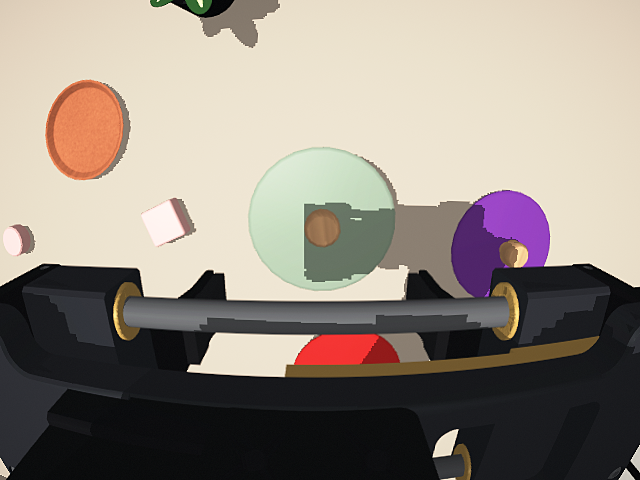

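The wrist picture shows the green lid at (321,219) with its knob at (322,228), purple at (499,241) and red at (347,350). The green lid and knob fit the description.

```bash
cat >> h.py <<'E'
def knob(im,u,v,r=40):
    h=cv2.cvtColor(im,cv2.COLOR_RGB2HSV); k=((h[...,0]<25)&(h[...,1]>70)).astype(np.uint8)
    w=np.zeros_like(k); w[v-r:v+r,u-r:u+r]=k[v-r:v+r,u-r:u+r]
    c=max(cv2.findContours(w,0,2)[0],key=cv2.contourArea); return cv2.fitEllipse(c)
E
python3 - <<'E'
from h import *
im=cv2.imread('pics/w1.png')[:,:,::-1].copy(); i=ctrl.camera_info('wrist')
e=knob(im,322,228,25); print(e,at('wrist',*e[0],.098,i))
im=cv2.imread('pics/top0.png')[:,:,::-1].copy()
e=knob(im,426,268,14); print(e,at('top',*e[0],.098))
E
```

```text
((321.8196716308594, 227.6472930908203), (35.42348861694336, 37.45023727416992), 176.30064392089844) [ 0.44704212 -0.31935462  0.098     ]
((424.51287841796875, 267.6382751464844), (15.32999324798584, 16.607324600219727), 78.92037963867188) [ 0.44975472 -0.31098941  0.098     ]
```

Request:
move_arm:
  dp:
    - [-0.1,0.1,1.5]
    - [-0.1,0.2,3]
    - [-0.1,0.2,3.6]
    - [-0.1,0.2,3.6]
  turn: [0,0,0,0]
  jaw: [1,1,1,1]

```text
time: 3.0
position: [0.4447, -0.3189, 0.1409]
tool_rot: [-3.138, 0.005, 0.01]
ft_force: [0.3, -0.5, 0.1]
grip_width: 1.006
```

```bash
python3 - <<'E'
from h import *
i=ctrl.camera_info('wrist'); s,p,Rm=st(); print(s['time'],p)
im=ctrl.get_image('wrist'); save(im,'w2.png')
u,v=proj('wrist',np.array([.450,-.313,.098]),i);print(u,v)
e=knob(im,int(u),int(v),45); q=at('wrist',*e[0],.098,i);print(e,q, units([q[0],q[1],.0745],Rm,p))
E
```

```text
3.0 [ 0.44473419 -0.31886507  0.14092969]
305.1128992675425 256.01676055177995
((305.8276062011719, 253.53814697265625), (53.59005355834961, 57.565879821777344), 6.959571361541748) [ 0.45149438 -0.31342741  0.098     ] [ 0.23823798 -0.17390314  2.21356236]
```

```bash
python3 - <<'E'
from h import *
i=ctrl.camera_info('wrist'); s,p,Rm=st(); print(s['time'],p,s['qd'],Rm.round(3))
im=ctrl.get_image('wrist')
u,v=proj('wrist',np.array([.450,-.313,.098]),i);print(u,v)
e=knob(im,int(u),int(v),45); q=at('wrist',*e[0],.098,i);print(e,q, units([q[0],q[1],.0745],Rm,p))
E
```

```text
3.05 [ 0.44648795 -0.31945066  0.14343669] [-0.00551342 -0.02788709 -0.00856053 -0.0516693  -0.00351635  0.00508629
 -0.00164558] [[ 1.    -0.003 -0.003]
 [-0.003 -1.     0.001]
 [-0.003 -0.001 -1.   ]]
304.14871401858585 257.7869501583199
((304.86663818359375, 255.3033447265625), (52.766788482666016, 56.8790397644043), 8.445321083068848) [ 0.45151851 -0.31343559  0.098     ] [ 0.1729026  -0.19806034  2.29771493]
```

Request:
move_arm:
  dp:
    - [0.17,-0.2,0]
    - [0.17,-0.2,1.1]
    - [0.17,-0.2,1.9]
    - [0.17,-0.2,2.28]
    - [0.17,-0.2,2.28]
  turn: [0,0,0,0,0]
  jaw: [0.4,0.4,0.4,0.4,0.4]
  grip_force: 40

```text
time: 3.6
position: [0.4533, -0.3118, 0.0758]
tool_rot: [-3.141, -0.0, 0.001]
ft_force: [0.3, 0.5, 0.5]
grip_width: 0.717
```

```bash
python3 - <<'E'
from h import *
s,p,Rm=st(); print(s['time'],p,s['ft_force'],s['grip_width'])
E
```

```text
3.6 [ 0.45327128 -0.31181733  0.07579487] [0.26166439 0.48336128 0.48756423] 0.7171994219669002
```

Request:
move_arm:
  dp:
    - [0,0,0]
    - [0,0,0]
    - [0,0,0]
    - [0,0,0]
    - [0,0,0]
  turn: [0,0,0,0,0]
  jaw: [-1,-1,-1,-1,-1]
  grip_force: 40

```text
time: 4.1
position: [0.4536, -0.3126, 0.0767]
tool_rot: [3.141, -0.001, 0.001]
ft_force: [-0.8, 0.4, 2.4]
grip_width: 0.355
```

Request:
move_arm:
  dp:
    - [0,0,0]
    - [0,0,-0.3]
    - [0,0,-0.7]
    - [0,0,-1.2]
    - [0,0,-1.2]
  turn: [0,0,0,0,0]
  jaw: [-1,-1,-1,-1,-1]

```text
time: 4.6
position: [0.4551, -0.3133, 0.1152]
tool_rot: [3.139, -0.0, 0.007]
ft_force: [-0.1, -0.5, -1.7]
grip_width: 0.355
```

Request:
move_arm:
  dp:
    - [0,0,-1]
    - [0,-0.8,-1.8]
    - [0,-2.1,-1.8]
    - [0,-3.5,-1.8]
    - [0,-5,-1.8]
  turn: [0,0,0,0,0]
  jaw: [-1,-1,-1,-1,-1]

```text
time: 5.1
position: [0.4532, -0.1612, 0.1665]
tool_rot: [3.141, -0.003, 0.001]
ft_force: [0.2, 0.4, -2.9]
grip_width: 0.354
```

Request:
move_arm:
  dp:
    - [0,-1.5,0]
    - [0,-3,0]
    - [0,-4.5,0]
    - [0,-6,0]
    - [0,-7.5,0]
  turn: [0,0,0,0,0]
  jaw: [-1,-1,-1,-1,-1]

```text
time: 5.6
position: [0.4531, 0.0645, 0.1665]
tool_rot: [3.141, -0.001, 0.002]
ft_force: [0.4, -0.6, -2.2]
grip_width: 0.356
```

Request:
move_arm:
  dp:
    - [0,-1.5,0]
    - [0,-3,0]
    - [-0.1,-4.5,0]
    - [-0.3,-5.6,0]
    - [-0.3,-6,0]
  turn: [0,0,0,0,0]
  jaw: [-1,-1,-1,-1,-1]

```text
time: 6.1
position: [0.4425, 0.2476, 0.1666]
tool_rot: [-3.139, -0.01, 0.0]
ft_force: [0.2, 0.7, -3.2]
grip_width: 0.353
```

```bash
python3 - <<'E'
from h import *
for k in range(2):
    i=ctrl.camera_info('top'); im=ctrl.get_image('top')
s,p,Rm=st(); print(s['time'],p,s['ft_force'],s['grip_width'],s['joint_positions'])
save(im,'top1.png')
print(units([.442,.311,.0275],Rm,p))
# open pot: saucer-like check from old picture of pot region
for d in ctrl.masks_of('top','pot')[:2]: print('pot',d['rect'],d['confidence'],at('top',*d['rect'][:2],.06))
for d in ctrl.masks_of('top','old_stone')[:3]: print('old',d['rect'],d['confidence'],at('top',*d['rect'][:2],.048))
for d in ctrl.look_for('side','lid')[:0]: pass
E
```

```text
6.2 [0.44355558 0.24539401 0.16633701] [ 0.66833267 -0.08250153 -2.77064074] 0.35419793333852606 [ 0.21665642  0.10931313 -0.8120011   1.8522062   0.08351932  1.2144395
 -2.18773624]
[-0.04211603 -2.18142951  4.63056439]
pot [419.9, 270.2, 65.6, 65.7] 0.86 [ 0.44807617 -0.30903126  0.06      ]
pot [148.2, 264.9, 68.7, 74.3] 0.31 [0.44638901 0.2788869  0.06      ]
old [420.0, 268.9, 18.4, 20.9] 0.74 [ 0.45219583 -0.31173581  0.048     ]
```

View pics/top1.png

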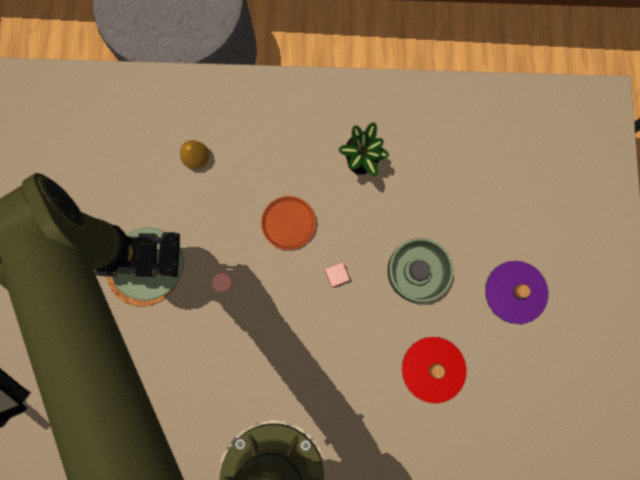

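The top picture shows the lid held over the mat at about (146,265), and the open pot at (420,270) with the grey stone in its seat at (420,270). Everything else is unmoved.

Request:
move_arm:
  dp:
    - [0,-1.2,0.5]
    - [0,-2.1,2]
    - [0,-2.2,3.5]
    - [0,-2.2,4.1]
    - [0,-2.2,4.1]
  turn: [0,0,0,0,0]
  jaw: [-1,-1,-1,-1,-1]

```text
time: 6.85
position: [0.4427, 0.3053, 0.0396]
tool_rot: [3.137, -0.003, -0.01]
ft_force: [0.4, -0.9, -2.7]
grip_width: 0.351
```

Request:
move_arm:
  dp:
    - [0,0,0.15]
    - [0,0,0.3]
    - [0,0,0.4]
    - [0,0,0.45]
    - [0,0,0.45]
  turn: [0,0,0,0,0]
  jaw: [-1,-1,-1,-1,-1]

```text
time: 7.35
position: [0.4448, 0.3087, 0.03]
tool_rot: [3.142, -0.001, 0.001]
ft_force: [-0.7, 0.5, -2.4]
grip_width: 0.35
```

```bash
python3 - <<'E'
from h import *
s,p,Rm=st(); print(s['time'],p,s['ft_force'],s['grip_width'],s['joint_positions'],Rm.round(3))
E
```

```text
7.35 [0.444764   0.30867796 0.02996775] [-0.72632599  0.49872409 -2.38933412] 0.34995275151779076 [ 0.02902854  0.38052679 -0.79079764  1.90379495  0.32248459  0.98760307
 -2.47776849] [[ 1.    -0.     0.001]
 [-0.    -1.    -0.   ]
 [ 0.001  0.    -1.   ]]
```

Request:
move_arm:
  dp:
    - [0,0,0.05]
    - [0,0,0.1]
    - [0,0,0.1]
  turn: [0,0,0]
  jaw: [-1,-1,-1]

```text
time: 7.65
position: [0.4449, 0.309, 0.0287]
tool_rot: [3.14, -0.0, 0.002]
ft_force: [-4.7, -3.3, 12.4]
grip_width: 0.354
```

Contact reached; release and rise.

Request:
move_arm:
  dp:
    - [0,0,-0.03]
    - [0,0,-0.03]
    - [0,0,-0.03]
    - [0,0,-0.03]
    - [0,0,-0.8]
  turn: [0,0,0,0,0]
  jaw: [0.6,0.6,0.6,0.6,0.6]

```text
time: 8.15
position: [0.4424, 0.3071, 0.0482]
tool_rot: [3.139, -0.0, -0.009]
ft_force: [0.1, -0.2, 0.2]
grip_width: 0.72
```

Request:
move_arm:
  dp:
    - [0,0,-1.5]
    - [0,0,-3]
    - [0,0,-4.5]
    - [0,0.5,-5]
    - [0,1.5,-5]
  turn: [0,0,0,0,0]
  jaw: [0.6,0.6,0.6,0.6,0.6]

```text
time: 8.65
position: [0.4453, 0.267, 0.204]
tool_rot: [-3.138, -0.007, -0.009]
ft_force: [1.0, -0.4, -0.2]
grip_width: 0.802
```

```bash
python3 - <<'E'
from h import *
for k in range(2): im=ctrl.get_image('wrist'); i=ctrl.camera_info('wrist')
save(im,'w3.png'); s,p,Rm=st(); print(s['time'],p,s['ft_force'],s['grip_width'])
u,v=proj('wrist',np.array([.444,.310,.05]),i);print(u,v)
e=knob(im,int(u),int(v),45); print(e,at('wrist',*e[0],.05,i))
for d in ctrl.masks_of('wrist','new_stone')[:2]:
    e=cv2.fitEllipse(max(cv2.findContours(d['region'].astype(np.uint8),0,2)[0],key=len));print('new',d['confidence'],e[0],e[1],at('wrist',*e[0],.02,i))
E
```

```text
8.75 [0.44576176 0.25980964 0.20094781] [ 0.92200401 -0.66699273 -0.55882018] 0.7975967240972277
256.96420463639976 227.46517582151247
((258.9737548828125, 229.1154327392578), (35.08757781982422, 37.91883087158203), 30.459510803222656) [0.44251324 0.3082878  0.05      ]
new 0.8 (443.9644470214844, 247.46536254882812) (42.65053176879883, 44.75202178955078) [0.41599572 0.13082568 0.02      ]
```

View pics/w3.png

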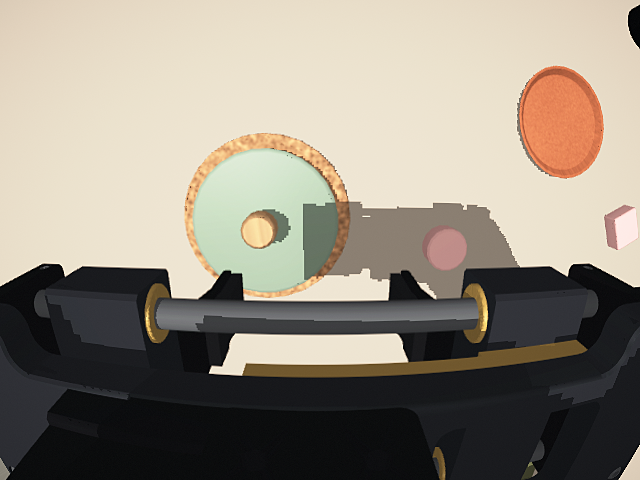

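The wrist picture shows the lid, knob up, on the cork mat at (262,222). Knob at (259,229). Next, the old stone.

Request:
move_arm:
  dp:
    - [0,1.5,0]
    - [0,3,0]
    - [0,4.5,0]
    - [0,6,0]
    - [0,7.5,0]
  turn: [0,0,0,0,0]
  jaw: [0.6,0.6,0.6,0.6,0.6]

```text
time: 9.3
position: [0.4442, 0.038, 0.2004]
tool_rot: [-3.142, -0.002, -0.0]
ft_force: [0.9, -0.4, 0.6]
grip_width: 0.801
```

Request:
move_arm:
  dp:
    - [0,1.5,0]
    - [0,3,0]
    - [0,4.5,0]
    - [0,6,0]
    - [0,7.5,0]
  turn: [0,0,0,0,0]
  jaw: [0.6,0.6,0.6,0.6,0.6]

```text
time: 9.8
position: [0.4447, -0.187, 0.2002]
tool_rot: [-3.141, -0.002, 0.0]
ft_force: [1.3, -0.4, 0.8]
grip_width: 0.799
```

Request:
move_arm:
  dp:
    - [0,1.5,0]
    - [0,3,0]
    - [0.1,4,0.5]
    - [0.1,4.3,1]
    - [0.1,4.3,1.5]
  turn: [0,0,0,0,0]
  jaw: [0.6,0.6,0.6,0.6,0.6]

```text
time: 10.3
position: [0.4473, -0.3154, 0.1538]
tool_rot: [-3.14, 0.002, 0.002]
ft_force: [-0.6, 0.6, -0.5]
grip_width: 0.797
```

```bash
cat >> h.py <<'E'
def ell(t,cam='wrist',n=1,z=.047,i=None):
    for d in ctrl.masks_of(cam,t)[:n]:
        c=max(cv2.findContours(d['region'].astype(np.uint8),0,2)[0],key=len);e=cv2.fitEllipse(c)
        print(t,round(d['confidence'],2),np.round(e[0],1),np.round(e[1],1),'at',at(cam,*e[0],z,i).round(4))
E
python3 - <<'E'
from h import *
for k in range(3):
    i=ctrl.camera_info('wrist'); im=ctrl.get_image('wrist')
save(im,'w4.png'); s,p,Rm=st(); print(s['time'],p,s['ft_force'],s['grip_width'],Rm.round(3))
ell('old_stone',z=.048,i=i); ell('pot',z=.062,i=i)
E
```

```text
10.45 [ 0.44723322 -0.312321    0.1539812 ] [0.546998   0.61223811 0.71132765] 0.7982339366167045 [[ 1.     0.003 -0.003]
 [ 0.003 -1.     0.003]
 [-0.003 -0.003 -1.   ]]
old_stone 0.59 [318.1 230.1] [57.  60.7] at [ 0.4522 -0.3137  0.048 ]
pot 0.73 [317.1 228.3] [178. 193.] at [ 0.4569 -0.313   0.062 ]
```

View pics/w4.png

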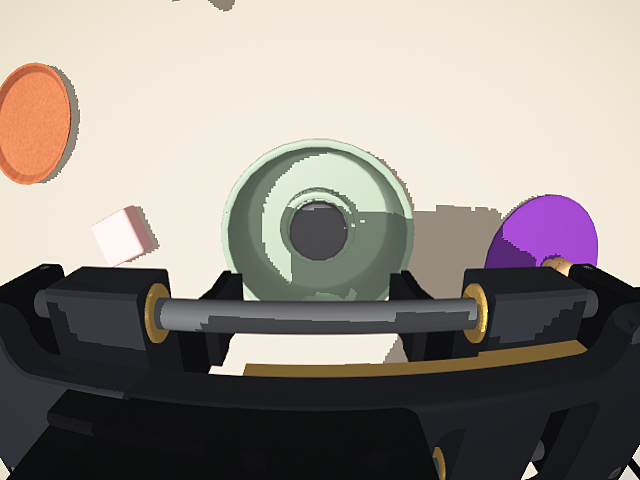

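The wrist picture shows the open pot centred at (317,225), with the grey stone in its seat at (318,230).

Request:
move_arm:
  dp:
    - [0.15,0.04,1]
    - [0.15,0.04,2]
    - [0.15,0.04,3]
    - [0.15,0.04,3.7]
    - [0.15,0.04,3.7]
  turn: [0,0,0,0,0]
  jaw: [0.6,0.6,0.6,0.6,0.6]
  grip_force: 15

```text
time: 11.05
position: [0.4506, -0.3143, 0.0427]
tool_rot: [-3.139, -0.002, 0.006]
ft_force: [-0.8, 0.1, 0.7]
grip_width: 0.798
```

```bash
python3 - <<'E'
from h import *
for k in range(2):
    i=ctrl.camera_info('wrist'); im=ctrl.get_image('wrist')
s,p,Rm=st(); print(s['time'],p,s['ft_force'],s['grip_width'],units([.452,-.3135,.036],Rm,p))
ell('old_stone',z=.048,i=i)
E
```

```text
11.15 [ 0.45279066 -0.3161401   0.04591047] [0.01751495 0.02677218 0.50197586] 0.803185278076694 [-0.02670816 -0.08828088  0.33024669]
old_stone 0.78 [311.6 277.2] [63.6 88.2] at [ 0.4616 -0.3138  0.048 ]
```

Request:
move_arm:
  dp:
    - [0,-0.05,0.25]
    - [0,-0.05,0.25]
    - [0,-0.05,0.25]
    - [0,-0.05,0.25]
    - [0,-0.05,0.25]
  turn: [0,0,0,0,0]
  jaw: [0.6,0.6,-1,-1,-1]
  grip_force: 20

```text
time: 11.7
position: [0.452, -0.3151, 0.0374]
tool_rot: [3.141, -0.001, 0.001]
ft_force: [0.0, -0.0, -0.3]
grip_width: 0.614
```

Request:
move_arm:
  dp:
    - [0,0,0]
    - [0,0,0]
    - [0,0,0]
  turn: [0,0,0]
  jaw: [-1,-1,-1]

```text
time: 12.0
position: [0.4519, -0.3148, 0.0373]
tool_rot: [-3.141, 0.0, 0.0]
ft_force: [-0.1, 0.4, 1.3]
grip_width: 0.497
```

```bash
python3 - <<'E'
from h import *
P=[]
for k in range(4):
    ctrl.get_image('top'); s,p,Rm=st(); P.append(p)
print(s['time'],np.array(P).round(4),s['ft_force'],s['grip_width'])
E
```

```text
12.2 [[ 0.4519 -0.3148  0.0373]
 [ 0.4519 -0.3148  0.0373]
 [ 0.4519 -0.3148  0.0373]
 [ 0.4519 -0.3148  0.0373]] [-0.53671997  1.13982842  1.92909136] 0.49049551015953413
```

Request:
move_arm:
  dp:
    - [0,0,-0.3]
    - [0,0,-1]
    - [0,0,-2.2]
    - [0,0,-3.4]
    - [0,-0.5,-3.4]
  turn: [0,0,0,0,0]
  jaw: [-1,-1,-1,-1,-1]

```text
time: 12.7
position: [0.4546, -0.3042, 0.1452]
tool_rot: [3.134, -0.006, 0.014]
ft_force: [0.4, -0.7, -0.2]
grip_width: 0.492
```

Request:
move_arm:
  dp:
    - [0.5,-1.5,0]
    - [1,-3,0]
    - [1.5,-4.4,0]
    - [2,-5.8,0]
    - [2.5,-7.2,0]
  turn: [0,0,0,0,0]
  jaw: [-1,-1,-1,-1,-1]

```text
time: 13.2
position: [0.5268, -0.0821, 0.139]
tool_rot: [3.141, -0.0, 0.0]
ft_force: [1.3, 0.7, -0.2]
grip_width: 0.499
```

Request:
move_arm:
  dp:
    - [0.5,-1.4,0]
    - [1,-2.3,0]
    - [1,-2.3,0]
    - [1,-2.3,0]
  turn: [0,0,0,0]
  jaw: [-1,-1,-1,-1]

```text
time: 13.6
position: [0.5565, -0.0143, 0.1387]
tool_rot: [3.141, 0.003, -0.001]
ft_force: [0.2, -1.4, -0.7]
grip_width: 0.495
```

```bash
python3 - <<'E'
from h import *
for k in range(2):
    i=ctrl.camera_info('wrist'); im=ctrl.get_image('wrist')
s,p,Rm=st(); print(s['time'],p,s['ft_force'],s['grip_width'],units([.556,-.0135,.0175],Rm,p))
save(im,'w5.png'); ell('saucer',z=.01,i=i)
E
```

```text
13.7 [ 0.55627411 -0.01648324  0.13874502] [-0.34329277 -0.53414887  0.10282806] 0.4948740441062146 [-0.00544487 -0.10368019  4.04140067]
saucer 0.93 [316.1 218.4] [130.  162.5] at [ 0.5663 -0.0166  0.01  ]
```

View pics/w5.png

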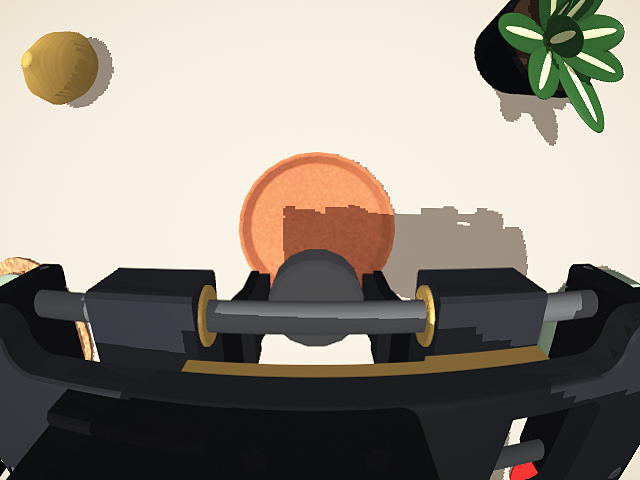

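The wrist picture shows the grey stone held level at (316,298) above the saucer, whose centre is about (317,229). I'm lowering it.

Request:
move_arm:
  dp:
    - [0,0,1]
    - [0,0,2.2]
    - [0,0,3.2]
    - [0,0,3.8]
    - [0,0,3.8]
  turn: [0,0,0,0,0]
  jaw: [-1,-1,-1,-1,-1]

```text
time: 14.25
position: [0.5539, -0.0167, 0.0222]
tool_rot: [3.141, -0.004, -0.01]
ft_force: [-0.8, -0.1, 0.1]
grip_width: 0.499
```

Request:
move_arm:
  dp:
    - [0,0,0.08]
    - [0,0,0.14]
    - [0,0,0.18]
    - [0,0,0.18]
  turn: [0,0,0,0]
  jaw: [-1,-1,-1,-1]

```text
time: 14.65
position: [0.5575, -0.0151, 0.0205]
tool_rot: [3.141, -0.001, 0.002]
ft_force: [-0.5, 0.4, 0.5]
grip_width: 0.496
```

Request:
move_arm:
  dp:
    - [0,0,0.04]
    - [0,0,0.08]
    - [0,0,0.08]
  turn: [0,0,0]
  jaw: [-1,-1,-1]

```text
time: 14.95
position: [0.5569, -0.015, 0.0173]
tool_rot: [3.141, -0.0, 0.0]
ft_force: [-0.2, 0.1, -1.0]
grip_width: 0.496
```

Request:
move_arm:
  dp:
    - [0,0,0.02]
    - [0,0,0.04]
    - [0,0,0.04]
  turn: [0,0,0]
  jaw: [-1,-1,-1]

```text
time: 15.25
position: [0.557, -0.015, 0.0172]
tool_rot: [3.141, -0.0, -0.0]
ft_force: [-3.4, -1.3, 7.4]
grip_width: 0.49
```

Request:
move_arm:
  dp:
    - [0,0,-0.02]
    - [0,0,-0.02]
    - [0,0,-0.02]
    - [0,0,-0.3]
    - [0,0,-1.5]
  turn: [0,0,0,0,0]
  jaw: [0.5,0.5,0.5,0.5,0.5]

```text
time: 15.75
position: [0.5535, -0.015, 0.0583]
tool_rot: [-3.141, 0.0, 0.013]
ft_force: [0.8, -0.4, 0.2]
grip_width: 0.74
```

Request:
move_arm:
  dp:
    - [0,0,-1.5]
    - [-1.1,-1.1,-2.5]
    - [-2.2,-2.2,-2.5]
    - [-3.3,-3.3,-2.5]
    - [-4.2,-4.4,-2.5]
  turn: [0,0,0,0,0]
  jaw: [0.5,0.5,0.5,0.5,0.5]

```text
time: 16.25
position: [0.4293, 0.1183, 0.1368]
tool_rot: [3.141, -0.0, 0.002]
ft_force: [-0.0, 0.8, -0.7]
grip_width: 0.747
```

Request:
move_arm:
  dp:
    - [-0.3,-0.4,0]
    - [-0.3,-0.4,0]
    - [-0.3,-0.4,0]
  turn: [0,0,0]
  jaw: [0.5,0.5,0.5]

```text
time: 16.55
position: [0.4229, 0.1282, 0.1366]
tool_rot: [3.141, -0.001, 0.002]
ft_force: [0.5, -0.2, -0.2]
grip_width: 0.753
```

```bash
python3 - <<'E'
from h import *
for k in range(2):
    i=ctrl.camera_info('wrist'); im=ctrl.get_image('wrist')
s,p,Rm=st(); print(s['time'],p,s['ft_force'],s['grip_width'],s['joint_positions'])
save(im,'w6.png'); ell('new_stone',z=.023,i=i,n=2)
i=ctrl.camera_info('top'); im=ctrl.get_image('top');save(im,'top2.png'); ell('old_stone','top',z=.027,n=2,i=i); ell('saucer','top',z=.01,n=2,i=i)
print(units([.4155,.130,.0135],Rm,p))
E
```

```text
16.65 [0.42301805 0.12767004 0.13621259] [-0.16852983 -0.63283119 -0.49986086] 0.7513364820919964 [ 0.29682693 -0.04358208 -0.62889824  2.03261802 -0.02820485  1.14416082
 -1.8935145 ]
new_stone 0.92 [317.1 243.3] [54.7 58. ] at [0.4168 0.1263 0.023 ]
old_stone 0.67 [286.8 222.1] [18.  19.7] at [ 0.5542 -0.0138  0.027 ]
saucer 0.92 [287.8 222.6] [52.4 53.8] at [ 0.5566 -0.0149  0.01  ]
[-0.25158764 -0.07651263  4.09038091]
```

View pics/w6.png

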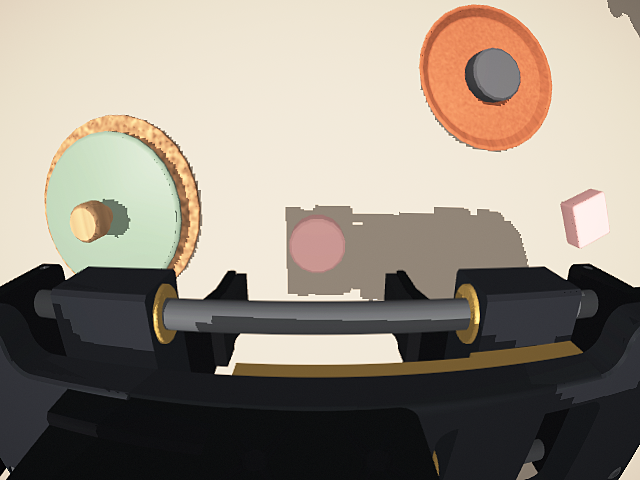

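The wrist picture shows the grey stone flat in the saucer at (494,75), the lid on the mat at (115,205), and the new round stone at (317,244).

Request:
move_arm:
  dp:
    - [-0.21,0,1.2]
    - [-0.21,0,2.4]
    - [-0.21,0,3.5]
    - [-0.21,0,3.9]
    - [-0.21,0,3.9]
  turn: [0,0,0,0,0]
  jaw: [0.5,0.5,0.5,0.5,0.5]

```text
time: 17.35
position: [0.4143, 0.1287, 0.0178]
tool_rot: [-3.142, 0.001, 0.006]
ft_force: [-0.2, -0.4, 0.0]
grip_width: 0.745
```

Request:
move_arm:
  dp:
    - [0,0,0.15]
    - [0,0,0.15]
    - [0,0,0.15]
  turn: [0,0,0]
  jaw: [0.5,0.5,0.5]

```text
time: 17.65
position: [0.4167, 0.1292, 0.0157]
tool_rot: [-3.142, 0.001, -0.004]
ft_force: [0.4, -0.4, -0.1]
grip_width: 0.754
```

```bash
python3 - <<'E'
from h import *
s,p,Rm=st(); print(s['time'],p,s['ft_force'],s['grip_width'],Rm.round(3).tolist())
i=ctrl.camera_info('wrist'); im=ctrl.get_image('wrist'); save(im,'w7.png'); ell('new_stone',z=.023,i=i,n=2)
# held old stone in w5: top edge rows near centre
w5=cv2.imread('pics/w5.png')
print('w5',[ (r,w5[r,316].tolist()) for r in range(240,256,2)])
w7=cv2.imread('pics/w7.png'); print('w7',[ (r,w7[r,316].tolist()) for r in range(240,268,2)])
E
```

```text
17.65 [0.41672984 0.12920983 0.01573847] [ 0.36278272 -0.36220331 -0.08808123] 0.7542277909766689 [[1.0, -0.0, 0.002], [-0.0, -1.0, 0.0], [0.002, -0.0, -1.0]]
new_stone 0.9 [321.1 279.7] [60.9 89.5] at [0.4268 0.1265 0.023 ]
w5 [(240, [59, 86, 157]), (242, [59, 88, 159]), (244, [61, 89, 163]), (246, [60, 89, 164]), (248, [58, 89, 168]), (250, [62, 58, 58]), (252, [64, 62, 61]), (254, [62, 61, 61])]
w7 [(240, [120, 133, 145]), (242, [120, 134, 146]), (244, [120, 133, 146]), (246, [120, 135, 146]), (248, [115, 124, 153]), (250, [114, 117, 161]), (252, [114, 117, 161]), (254, [114, 119, 161]), (256, [115, 119, 163]), (258, [115, 120, 164]), (260, [141, 147, 196]), (262, [140, 146, 194]), (264, [139, 146, 195]), (266, [144, 150, 201])]
```

Request:
move_arm:
  dp:
    - [0,0,0.06]
    - [0,0,0.06]
    - [0,0,0.06]
    - [0,0,0.06]
    - [0,0,0.06]
  turn: [0,0,0,0,0]
  jaw: [0.5,-1,-1,-1,-1]
  grip_force: 20

```text
time: 18.25
position: [0.4156, 0.1289, 0.0128]
tool_rot: [3.141, -0.0, -0.0]
ft_force: [-0.1, 0.2, 0.3]
grip_width: 0.494
```

Request:
move_arm:
  dp:
    - [0,0,0]
    - [0,0,0]
    - [0,0,-0.3]
    - [0,0,-0.3]
    - [0,0,-0.3]
  turn: [0,0,0,0,0]
  jaw: [-1,-1,-1,-1,-1]

```text
time: 18.75
position: [0.4161, 0.1291, 0.0223]
tool_rot: [3.142, -0.0, 0.002]
ft_force: [-0.2, -0.2, -0.5]
grip_width: 0.495
```

```bash
python3 - <<'E'
from h import *
s,p,Rm=st(); print(s['time'],p,s['ft_force'],s['grip_width'])
im=ctrl.get_image('wrist'); save(im,'w8.png')
def edge(f,rows=range(235,262)):
    w=cv2.imread(f).astype(float); c=w[:, 308:324].mean(1); 
    g=np.abs(np.diff(c,axis=0)).sum(1); r=list(rows); print(f,[(k,round(g[k])) for k in r if g[k]>15])
edge('pics/w5.png'); edge('pics/w8.png')
E
```

```text
18.75 [0.41606014 0.12913437 0.02226667] [-0.15097575 -0.20832893 -0.50554047] 0.4952065322944294
pics/w5.png [(248, 118), (249, 30), (259, 21), (260, 17)]
pics/w8.png [(247, 29), (258, 90)]
```

Request:
move_arm:
  dp:
    - [0,0,-1.3]
    - [0,0,-2.6]
    - [0,0.5,-3.8]
    - [0.2,1.8,-3.9]
    - [0.4,3.2,-3.9]
  turn: [0,0,0,0,0]
  jaw: [-1,-1,-1,-1,-1]

```text
time: 19.3
position: [0.429, 0.0328, 0.1408]
tool_rot: [3.141, 0.004, 0.007]
ft_force: [1.7, -0.1, -0.6]
grip_width: 0.493
```

Request:
move_arm:
  dp:
    - [0.2,1.5,0]
    - [0.4,3,0]
    - [0.6,4.5,0]
    - [0.8,6,0]
    - [0.8,7.5,0]
  turn: [0,0,0,0,0]
  jaw: [-1,-1,-1,-1,-1]

```text
time: 19.8
position: [0.4518, -0.1937, 0.1388]
tool_rot: [3.141, 0.0, 0.001]
ft_force: [0.6, -0.2, -0.3]
grip_width: 0.493
```

Request:
move_arm:
  dp:
    - [0,1.5,0]
    - [0,3,0]
    - [0,4,0]
    - [0,4.1,0]
    - [0,4.1,0]
  turn: [0,0,0,0,0]
  jaw: [-1,-1,-1,-1,-1]

```text
time: 20.3
position: [0.4511, -0.3153, 0.1382]
tool_rot: [-3.141, 0.003, 0.001]
ft_force: [0.2, 1.1, -0.7]
grip_width: 0.496
```

```bash
python3 - <<'E'
from h import *
P=[]
for k in range(4):
    im=ctrl.get_image('wrist'); s,p,Rm=st(); P.append(p)
print(s['time'],np.array(P).round(4).tolist(),s['ft_force'],s['grip_width'],Rm.round(4).tolist(),units([.4515,-.3148,.0368],Rm,p))
E
```

```text
20.5 [[0.4515, -0.3139, 0.1383], [0.4518, -0.3132, 0.1385], [0.452, -0.313, 0.1387], [0.452, -0.3131, 0.1388]] [-0.44232384 -0.13061566 -0.08203913] 0.4954353409957117 [[1.0, 0.0025, -0.0], [0.0025, -1.0, 0.0005], [-0.0, -0.0005, -1.0]] [-0.01776842  0.05825202  3.40108713]
```

Request:
move_arm:
  dp:
    - [-0.02,0.05,1]
    - [-0.02,0.05,2]
    - [-0.02,0.05,2.7]
    - [-0.02,0.05,2.9]
    - [-0.02,0.05,2.9]
  turn: [0,0,0,0,0]
  jaw: [-1,-1,-1,-1,-1]

```text
time: 21.0
position: [0.4508, -0.3153, 0.0514]
tool_rot: [-3.141, -0.002, 0.002]
ft_force: [0.5, -0.4, -0.8]
grip_width: 0.496
```

```bash
python3 - <<'E'
from h import *
P=[]
for k in range(6):
    im=ctrl.get_image('wrist'); s,p,Rm=st(); P.append(p)
print(s['time'],np.array(P).round(4).tolist(),s['ft_force'],s['grip_width'],units([.4515,-.3148,.0368],Rm,p))
E
```

```text
21.3 [[0.4515, -0.316, 0.0525], [0.452, -0.3165, 0.0532], [0.4521, -0.3168, 0.0534], [0.4521, -0.317, 0.0535], [0.4519, -0.317, 0.0533], [0.4517, -0.3169, 0.0531]] [ 0.15284524  0.35328919 -0.17280193] 0.49274033024616254 [-0.00716606 -0.07130671  0.54312484]
```

Request:
move_arm:
  dp:
    - [0,-0.07,0.1]
    - [0,-0.07,0.2]
    - [0,-0.07,0.25]
    - [0,-0.07,0.25]
    - [0,-0.07,0.25]
  turn: [0,0,0,0,0]
  jaw: [-1,-1,-1,-1,-1]

```text
time: 21.8
position: [0.4509, -0.3144, 0.0442]
tool_rot: [-3.142, 0.001, 0.0]
ft_force: [-0.2, -0.1, -0.1]
grip_width: 0.494
```

```bash
python3 - <<'E'
from h import *
P=[]
for k in range(3):
    im=ctrl.get_image('wrist'); s,p,Rm=st(); P.append(p)
print(s['time'],np.array(P).round(4).tolist(),s['ft_force'],s['grip_width'],units([.4515,-.3148,.0368],Rm,p))
E
```

```text
21.95 [[0.4509, -0.3144, 0.0443], [0.451, -0.3144, 0.0444], [0.451, -0.3144, 0.0444]] [-0.45815052  0.62248997 -0.27146644] 0.4920643308148788 [0.01708756 0.01273019 0.25374353]
```

Request:
move_arm:
  dp:
    - [0.01,0.01,0.07]
    - [0.01,0.01,0.14]
    - [0.01,0.01,0.2]
    - [0.01,0.01,0.2]
  turn: [0,0,0,0]
  jaw: [-1,-1,-1,-1]

```text
time: 22.35
position: [0.4509, -0.3145, 0.0379]
tool_rot: [-3.141, 0.0, 0.001]
ft_force: [1.3, -0.4, -0.5]
grip_width: 0.496
```

Request:
move_arm:
  dp:
    - [0,0,0.03]
    - [0,0,0.06]
    - [0,0,0.06]
  turn: [0,0,0]
  jaw: [-1,-1,-1]

```text
time: 22.65
position: [0.4513, -0.3146, 0.0368]
tool_rot: [3.141, -0.0, -0.0]
ft_force: [-1.6, 0.6, 2.5]
grip_width: 0.493
```

Request:
move_arm:
  dp:
    - [0,0,0]
    - [0,0,0]
    - [0,0,0]
    - [0,0,-0.3]
    - [0,0,-1.3]
  turn: [0,0,0,0,0]
  jaw: [0.5,0.5,0.5,0.5,0.5]

```text
time: 23.15
position: [0.449, -0.3132, 0.0735]
tool_rot: [-3.138, 0.0, 0.008]
ft_force: [-0.6, 0.1, 0.7]
grip_width: 0.744
```

Request:
move_arm:
  dp:
    - [0,0,-1.3]
    - [0,0,-2.6]
    - [0,0,-2.6]
    - [0,0,-2.6]
  turn: [0,0,0,0]
  jaw: [0.5,0.5,0.5,0.5]

```text
time: 23.55
position: [0.4519, -0.3152, 0.1552]
tool_rot: [3.14, -0.0, 0.004]
ft_force: [-0.1, -0.1, -0.6]
grip_width: 0.751
```

```bash
python3 - <<'E'
from h import *
for k in range(3):
    i=ctrl.camera_info('wrist'); im=ctrl.get_image('wrist')
s,p,Rm=st(); print(s['time'],p,s['ft_force']); ell('new_stone',z=.048,i=i); ell('pot',z=.062,i=i)
cv2.imwrite('pics/w9.png',cv2.resize(im[120:300,200:440,::-1],None,fx=3,fy=3,interpolation=2))
E
```

```text
23.7 [ 0.45035637 -0.31412257  0.15227098] [ 0.46617056  0.68911279 -0.59365996]
new_stone 0.68 [316.3 235.6] [57.3 59.4] at [ 0.4524 -0.315   0.048 ]
pot 0.77 [313.6 228.4] [162.4 191.4] at [ 0.4611 -0.3131  0.062 ]
```

View pics/w9.png

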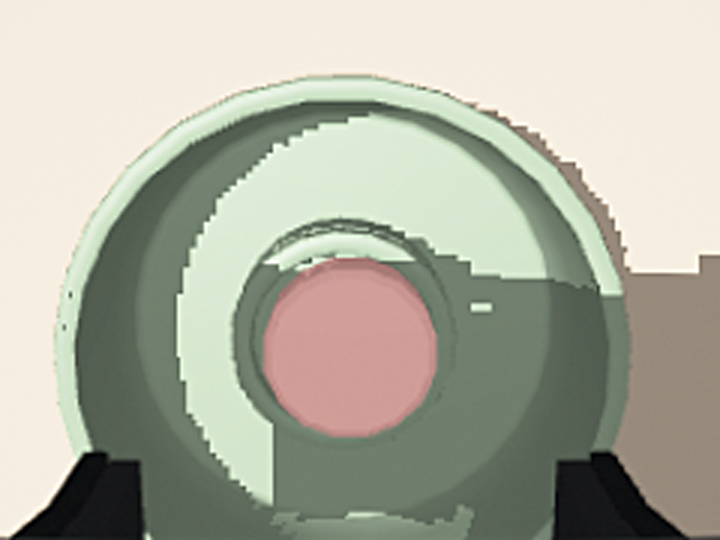

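The crop shows the pink stone flat and concentric in the seat (350,345 in the crop). It touched down at TCP 0.0368, the height expected for the seat floor. Now the lid.

Request:
move_arm:
  dp:
    - [0,-1.5,0]
    - [0,-3,0]
    - [0,-4.5,0]
    - [0,-6,0]
    - [0,-7.5,0]
  turn: [0,0,0,0,0]
  jaw: [0.5,0.5,0.5,0.5,0.5]

```text
time: 24.3
position: [0.4505, -0.0878, 0.1528]
tool_rot: [-3.141, 0.001, 0.002]
ft_force: [0.8, 1.3, 0.1]
grip_width: 0.752
```

Request:
move_arm:
  dp:
    - [0,-1.5,0]
    - [0,-3,0]
    - [0,-4.5,0]
    - [0,-6,0]
    - [0,-7.5,0]
  turn: [0,0,0,0,0]
  jaw: [0.5,0.5,0.5,0.5,0.5]

```text
time: 24.8
position: [0.4506, 0.1369, 0.153]
tool_rot: [3.141, -0.001, -0.001]
ft_force: [0.5, -1.0, -0.5]
grip_width: 0.749
```

Request:
move_arm:
  dp:
    - [-0.2,-1.5,0]
    - [-0.2,-3,0]
    - [-0.2,-4.5,0]
    - [-0.2,-5.7,0]
    - [-0.2,-5.7,0]
  turn: [0,0,0,0,0]
  jaw: [0.5,0.5,0.5,0.5,0.5]

```text
time: 25.3
position: [0.4429, 0.3124, 0.153]
tool_rot: [-3.137, -0.013, 0.004]
ft_force: [-0.1, -0.2, 0.5]
grip_width: 0.752
```

```bash
python3 - <<'E'
from h import *
for k in range(3):
    i=ctrl.camera_info('wrist'); im=ctrl.get_image('wrist')
s,p,Rm=st(); print(s['time'],p,s['ft_force'],s['joint_positions'][-1])
u,v=proj('wrist',np.array([.443,.308,.05]),i)
e=knob(im,int(u),int(v),40); q=at('wrist',*e[0],.05,i); print(u,v,e,q,units([.4435,.3085,.0285],Rm,p))
E
```

```text
25.45 [0.44508577 0.30535808 0.1525757 ] [ 1.03368709 -0.41727811 -0.45194148] -2.343977315594354
313.34549292715826 240.6749849557118 ((312.7457580566406, 241.31243896484375), (42.118831634521484, 44.88164520263672), 179.20501708984375) [0.44251377 0.30844068 0.05      ] [-0.04594434 -0.11049636  4.13578927]
```

Request:
move_arm:
  dp:
    - [-0.05,-0.1,1.2]
    - [-0.05,-0.1,2.4]
    - [-0.05,-0.1,3.4]
    - [-0.05,-0.1,4]
    - [-0.05,-0.1,4]
  turn: [0,0,0,0,0]
  jaw: [0.5,0.5,0.5,0.5,0.5]
  grip_force: 40

```text
time: 25.95
position: [0.4425, 0.3056, 0.0306]
tool_rot: [3.137, -0.005, -0.008]
ft_force: [0.4, -0.3, -0.9]
grip_width: 0.75
```

Request:
move_arm:
  dp:
    - [0,0,0.1]
    - [0,0,0.1]
    - [0,0,0.1]
  turn: [0,0,0]
  jaw: [0.5,0.5,0.5]

```text
time: 26.25
position: [0.4449, 0.3095, 0.0317]
tool_rot: [-3.141, 0.001, -0.003]
ft_force: [-0.8, 0.1, 0.2]
grip_width: 0.75
```

Request:
move_arm:
  dp:
    - [0,0,0.08]
    - [0,0,0.08]
    - [0,0,0.08]
    - [0,0,0.08]
    - [0,0,0.08]
  turn: [0,0,0,0,0]
  jaw: [0.5,0.5,-1,-1,-1]
  grip_force: 40

```text
time: 26.75
position: [0.4439, 0.3094, 0.0281]
tool_rot: [3.142, -0.0, -0.0]
ft_force: [0.1, -0.2, 0.2]
grip_width: 0.564
```

Request:
move_arm:
  dp:
    - [0,0,0]
    - [0,0,0]
    - [0,0,0]
    - [0,0,0]
  turn: [0,0,0,0]
  jaw: [-1,-1,-1,-1]

```text
time: 27.15
position: [0.4438, 0.3093, 0.0281]
tool_rot: [3.141, -0.0, -0.0]
ft_force: [-0.5, -1.0, -0.9]
grip_width: 0.355
```

Request:
move_arm:
  dp:
    - [0,0,-0.2]
    - [0,0,-0.6]
    - [0,0,-1.2]
    - [0,0,-1.2]
    - [0,0,-1.2]
  turn: [0,0,0,0,0]
  jaw: [-1,-1,-1,-1,-1]

```text
time: 27.65
position: [0.4442, 0.3094, 0.0646]
tool_rot: [-3.141, 0.001, -0.002]
ft_force: [-0.8, -0.3, -2.6]
grip_width: 0.356
```

Request:
move_arm:
  dp:
    - [0,0,-1.2]
    - [0,0,-2.4]
    - [0,0.6,-3.4]
    - [0,2,-3.4]
    - [0,3.4,-3.4]
  turn: [0,0,0,0,0]
  jaw: [-1,-1,-1,-1,-1]

```text
time: 28.15
position: [0.4437, 0.207, 0.1664]
tool_rot: [-3.141, -0.004, -0.002]
ft_force: [0.5, -0.8, -3.7]
grip_width: 0.353
```

Request:
move_arm:
  dp:
    - [0.1,1.5,0]
    - [0.2,3,0]
    - [0.3,4.5,0]
    - [0.3,6,0]
    - [0.3,7.5,0]
  turn: [0,0,0,0,0]
  jaw: [-1,-1,-1,-1,-1]

```text
time: 28.65
position: [0.4519, -0.0195, 0.1654]
tool_rot: [3.141, -0.0, -0.001]
ft_force: [1.1, -0.5, -3.9]
grip_width: 0.352
```

Request:
move_arm:
  dp:
    - [0,1.5,0]
    - [0,3,0]
    - [0,4.5,0]
    - [0,6,0]
    - [0,7.3,0]
  turn: [0,0,0,0,0]
  jaw: [-1,-1,-1,-1,-1]

```text
time: 29.15
position: [0.4516, -0.239, 0.1651]
tool_rot: [-3.142, 0.002, 0.003]
ft_force: [-0.2, 0.6, -3.0]
grip_width: 0.354
```

Request:
move_arm:
  dp:
    - [0,1.2,0]
    - [0,2.2,0]
    - [0,2.5,0]
    - [0,2.5,0]
    - [0,2.5,0]
  turn: [0,0,0,0,0]
  jaw: [-1,-1,-1,-1,-1]

```text
time: 29.65
position: [0.4528, -0.3098, 0.1654]
tool_rot: [-3.14, -0.002, 0.002]
ft_force: [0.7, 0.2, -3.7]
grip_width: 0.356
```

```bash
python3 - <<'E'
from h import *
P=[]
for k in range(4):
    im=ctrl.get_image('top'); s,p,Rm=st(); P.append(p)
print(s['time'],np.array(P).round(4).tolist(),s['ft_force'],s['grip_width'],units([.453,-.313,.0761],Rm,p))
E
```

```text
29.85 [[0.4531, -0.3095, 0.1657], [0.4532, -0.3096, 0.1659], [0.4532, -0.3098, 0.1661], [0.4532, -0.3101, 0.1662]] [ 0.06134764 -0.3301923  -2.7139465 ] 0.35544032091003586 [-0.00628673  0.09544723  3.00425889]
```

Flange will enter at TCP ≈ 0.085; I'll stop just above, settle and correct.

Request:
move_arm:
  dp:
    - [0,0.1,1]
    - [0,0.1,2]
    - [0,0.1,2.4]
    - [0,0.1,2.5]
    - [0,0.1,2.5]
  turn: [0,0,0,0,0]
  jaw: [-1,-1,-1,-1,-1]

```text
time: 30.35
position: [0.4532, -0.3145, 0.0917]
tool_rot: [3.141, 0.001, 0.001]
ft_force: [0.8, -0.2, -3.1]
grip_width: 0.353
```

```bash
python3 - <<'E'
from h import *
P=[]
for k in range(5):
    im=ctrl.get_image('top'); s,p,Rm=st(); P.append(p)
print(s['time'],np.array(P).round(4).tolist(),s['ft_force'],units([.453,-.313,.0761],Rm,p))
E
```

```text
30.6 [[0.4537, -0.3149, 0.0924], [0.4538, -0.3151, 0.0927], [0.4538, -0.3152, 0.0928], [0.4537, -0.3152, 0.0927], [0.4535, -0.3151, 0.0925]] [ 0.20387443  0.02973046 -2.87691353] [-0.01817431 -0.07215368  0.54501357]
```

Request:
move_arm:
  dp:
    - [-0.02,-0.06,0.1]
    - [-0.02,-0.06,0.2]
    - [-0.02,-0.06,0.3]
    - [-0.02,-0.06,0.4]
    - [-0.02,-0.06,0.45]
  turn: [0,0,0,0,0]
  jaw: [-1,-1,-1,-1,-1]

```text
time: 31.1
position: [0.4519, -0.3127, 0.0771]
tool_rot: [-3.141, 0.0, 0.001]
ft_force: [0.8, 0.9, -2.2]
grip_width: 0.357
```

Request:
move_arm:
  dp:
    - [0,0,0.03]
    - [0,0,0.06]
    - [0,0,0.06]
  turn: [0,0,0]
  jaw: [-1,-1,-1]

```text
time: 31.4
position: [0.4521, -0.3129, 0.0761]
tool_rot: [3.141, -0.001, -0.0]
ft_force: [-0.9, -0.2, -1.5]
grip_width: 0.354
```

Request:
move_arm:
  dp:
    - [0,0,0.03]
    - [0,0,0.06]
    - [0,0,0.06]
  turn: [0,0,0]
  jaw: [-1,-1,-1]

```text
time: 31.7
position: [0.4522, -0.3129, 0.076]
tool_rot: [3.141, -0.0, -0.0]
ft_force: [-3.9, 3.2, 9.8]
grip_width: 0.351
```

The lid is on the rim at the expected height. Release, rise and check.

Request:
move_arm:
  dp:
    - [0,0,-0.04]
    - [0,0,-0.04]
    - [0,0,-0.04]
    - [0,0,-0.3]
    - [0,0,-1.2]
  turn: [0,0,0,0,0]
  jaw: [0.6,0.6,0.6,0.6,0.6]

```text
time: 32.2
position: [0.4503, -0.3117, 0.108]
tool_rot: [-3.138, 0.0, 0.007]
ft_force: [0.2, -0.5, 0.3]
grip_width: 0.724
```

Request:
move_arm:
  dp:
    - [0,0,-1.4]
    - [0,0,-2.8]
    - [0,1.4,-3.5]
    - [0,2.8,-3.5]
    - [0,4.2,-3.5]
  turn: [0,0,0,0,0]
  jaw: [0.6,0.6,0.6,0.6,0.6]

```text
time: 32.7
position: [0.4528, -0.4407, 0.2174]
tool_rot: [3.139, 0.001, 0.004]
ft_force: [0.3, -0.1, 0.5]
grip_width: 0.801
```

```bash
python3 - <<'E'
from h import *
t=ctrl.get_image('top'); ell('lid','top',n=3,z=.068); ell('old_stone','top',z=.027)
s_=ctrl.get_image('side'); 
for k in range(2): w=ctrl.get_image('wrist')
s,p,Rm=st(); print(s['time'],p,s['ft_force'],s['grip_width'])
a=cv2.resize(t[110:420,90:560],None,fx=.85,fy=.85,interpolation=cv2.INTER_AREA)
b=cv2.resize(s_[180:270,290:470],(400,200),interpolation=2); c=cv2.resize(w,(400,300))
o=np.zeros((574,800,3),np.uint8); o[:a.shape[0],:a.shape[1]]=a; o[270:570,:400]=c; o[270:470,400:]=b; save(o,'fin.png')
E
```

```text
lid 0.98 [421.3 269.7] [64.9 66.2] at [ 0.4484 -0.3105  0.068 ]
lid 0.68 [511.4 293. ] [49.3 58.1] at [ 0.4024 -0.5043  0.068 ]
33.0 [ 0.45282297 -0.43735065  0.21509144] [ 0.47039813  0.63509351 -0.924391  ] 0.7960679722269398
```

View pics/fin.png

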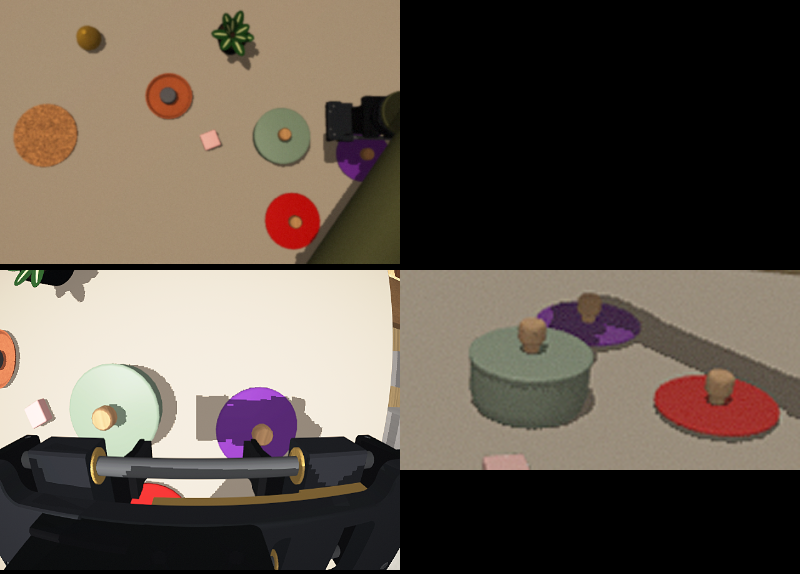

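The final picture shows the lid level on the pot (top at (282,136), side inset at (530,350)) and the grey stone in the saucer at (168,96). The mat is empty and the bystanders are unmoved.

```bash
python3 -c "
from bench import ctrl; print(ctrl.close_job())"
```

```text
the job is handed in; nothing more can be done
None
```

The fragrance stone is changed and I handed the job in at about 33 s of the 72 s allowed. I rested the lid on the cork mat and set the old grey stone in the saucer. The new pink stone then went into the pot's seat, and I closed the pot with its green lid.

**Last checks:**
- **Lid:** it looks level on the rim from the top and side cameras. Its centre is within 1 mm of where it started, and it touched down at the expected height.
- **Pink stone:** it reached the seat floor at the expected height and looked flat and within the seat. The wrist picture put it roughly 2 mm off the pot's centre, about as much as the seat's play allows.
- **Grey stone:** it lies in the saucer. The network found it there after placing but missed it in the final top picture, where I could still see it by eye.
- **Bystanders:** the square stone, plant, ornament and the red and purple lids look unmoved in the last pictures.
- **Forces:** the highest wrist force I read was about 14 N, as the lid was set on the mat.

**Readings that disagreed:** TCP readings drifted 2–3 mm just after moves, so I let the arm settle and corrected its position before the two fits.

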